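# Index the rotary table to the next hole and clamp it

### The job

Bring the flange on the rotary table on to its next hole: slacken the clamp lever, wind the crank clockwise (seen from above) until the next line on the face plate's rim stands at the pointer, without running past it, and swing the clamp lever back until it is firmly tight, tighter than you found it. Do not wind while the clamp is nipped, and leave the things lying round the table alone.

Things in the scene. Friction and masses are not known exactly. Their poses are not given: they have to be found in the camera images.
- rotary_table: Grey cast rotary table standing on edge, bolted down on a foot 116 x 216 mm. Origin under the body, at bench level; its -x axis points out of the face plate (towards the robot), +y to the worm housing (robot's left), z up. Body block 70 x 150 mm, top 160 mm high; the round worm housing at its left is 177 mm high. Fixed
- face_plate (a joint): Angle (rad) of the steel face plate, 150 mm across, axis level and 95 mm up, in front of the body; it carries the aluminium flange. 12 dark lines cross its rim, one every 0.5236 (30 deg). Reads 0 with the last line at the pointer, 0.5236 with the next line there; grows as the crank is wound clockwise, 0.1745 (10 deg) a turn (36 : 1 worm). Starts at 0.03 to 0.18
- next_line (a point): Middle of the next rim line (2.6 mm wide, 22 mm long, on the 75 mm rim radius); at the start it lies 20 to 28 deg to the left of the pointer, seen from the robot. The wider T slots in the rim lie midway between lines
- pointer_tip (a point): Tip of the small dark pointer fixed on top of the body, over the top of the face plate's rim
- crank_axis (a point): Point on the upright axis of the crank, 236 mm up, level with the middle of the crank handle, 15 mm behind (+x) and 98 mm left (+y) of the table's origin. Collar under the crank: top 194 mm up; crank arm's top 211 mm up. Wound clockwise, the handle stands straight out to the face-plate side (the table's -x) at every full 10 deg of the plate, so also at each line
- crank_grip (a point): Centre of the crank's upright black handle, 20 mm across, 48 mm tall (212 to 260 mm up), freely spinning on its pin, 50 mm from the crank axis. The crank turns without end and stays where it is left; about 3 N at the handle with the clamp slack. It has up to 0.5 rad of lost motion before it drives the shaft
- clamp_axis (a point): Point on the upright axis of the clamp lever, 205 mm up, on the body's top (160 mm up), 20 mm behind and 20 mm right of the table's origin. Clockwise from above tightens. As found the lever is lightly nipped: slack after 0.25 rad anticlockwise, end stop at 0.65 to 0.8; clockwise of where it was found it bites harder and comes to a dead stop, fully tight
- clamp_grip (a point): Point on the lever's black handle, 90 mm from the clamp axis, 207 mm up; handle 19 mm thick, end 125 mm from the axis; the lever rises slightly outwards and points to the right, its angle differing from setting to setting. It swings with about 5 N at this point and stays where left; the pull grows to about 8 N as it bites, then steeply against the dead stop
- clamp_shoe: Small brake shoe hidden in the body under the clamp lever, pressed by it on the plate's ring: not pressed when slack, 7 to 24 N as found, about 47 N at the lever's dead stop; firmly tight is over 28 N. Origin on the lever's axis, 165 mm up
- spray_can: White aerosol can, 97 x 87 x 151 mm, standing behind the table. Leave it; origin under its middle
- pliers_combi: Pliers with yellow grips, 66 x 168 x 13 mm, lying in front to the left. Leave them
- nut_driver: Black nut driver with red cap, 32 x 209 x 35 mm, lying at the right. Leave it
- turned_sleeve: Black flanged sleeve, 37 mm across and 90 mm tall, standing at the right. Leave it; origin under its middle

How it is judged:
By the outcome, as a careful person would: the job done as asked, in the order asked, and still so for the second after the job is handed in, with the robot touching nothing.
It also fails if it takes over 72 s, if anything falls off the work surface, if the arm or the gripper's body presses on something with over 40 N, if the wrist force passes 120 N, or if a joint passes its speed limit or range.

### The arm

A 6-joint arm with a two-finger parallel gripper is mounted at the origin on a cart in front of the work surface, level with it; the furniture and walls round the work are solid. World frame = base frame: x ahead of the robot, y to its left, z up, the work surface at z = 0. Lengths are in m, angles in rad, forces in N, time in s.
With the tool pointing down it reaches from about 0.325 to 0.9 m from the base axis. Payload 3.5 kg.
Tool frame: the origin (TCP) lies between the finger pads; the fingertips stand 17 mm ahead of it and the grasp point (between the pads) lies 2 mm behind it; z points along the fingers, y is the line along which they close (so a half turn about z gives the same grasp; the last joint's range is limited). The gripper opens to 85 mm and grips with 20 to 120 N. Pads are 22 mm wide; open, the fingers measure 114 mm over their backs; the gripper's body (76 mm by 85 mm) begins 54 mm behind the grasp point. The pads swing forward as they close: fully open they stand 13 mm farther back than shut.
Start: joints at [0.999, 0.276, -0.026, 1.268, 0, 1.467], TCP at [0.282, 0.558, 0.248] pointing down, gripper open.
Joint ranges: [-3.12, 3.12], [-0.85, 1.88], [-1.08, 1.24], [-1.95, 2.15], [-1.57, 1.53], [-3.14, 3.14]. Speed limits (rad/s): [2.57, 2.57, 3.14, 3.14, 3.14, 3.14].

### API

Orientations are given as [roll, pitch, yaw] about the fixed x, y, z axes, in that order (R = Rz(yaw) Ry(pitch) Rx(roll)).
In Python, from workcell import get_state, capture, camera_info, finish_job gives the robot as it stands.
- The arm moves only by the tool arm_command, never from a script. Its argument "increments" is a list of rows, each a list of 6 numbers: the shift along the world's x, y, z in mm, then the turn, a rotation vector about the world's x, y, z in rad. In form: [[dx, dy, dz, wx, wy, wz], ...]. A call has 1 to 8 rows; each row shifts and turns the commanded pose from where the row before left it; what a row does not reach is not made up. A row lasts 1/12 s, in which the tool goes at most 41.7 mm and 7.16 degrees, less where a joint would pass 70% of its speed; a pose out of reach is approached as far as the arm can. A call with a gripper value outside its range is refused whole. "fingers" is the opening, from 0 (shut) to 1 (fully open), set as the call begins (left out, the last holds). The fingers move at their own pace and stop on an object; the grip force is fixed at half the most. Time passes only in rows, so rows that do not move let the fingers close. It gives the time, the measured TCP pose, the force, the opening and the grip force at its end, in the units of the state.
- get_state(): the state, without advancing time (a new reading comes with each control period).
- capture(name): name is "side" or "top" or "wrist"; returns (picture, depth): 400x640x3 uint8, red, green, blue; 400x640 float32, m along the optical axis (not along the pixel's ray), 0 where there is no reading.
- camera_info(name): a dict with "vfov" (degrees; the focal length in pixels is half the picture's height over the tangent of half this angle, whatever the lens; pixels are square), "cx", "cy" (the principal point, pixels), "dist" ([k1, k2, p1, p2, k3] as OpenCV has them; the pictures are not rectified), "extrinsics" (4x4, takes a point from world to camera coordinates); the wrist camera has in their place "tool_from_camera" (4x4, takes a point from camera to tool coordinates, whose origin is the TCP and whose axes are the flange's). Camera axes: x right, y down, z forward; pixel columns grow to the right and rows downward; lengths in m; the calibration is good to about 2 mm. A picture is of the moment at which its call begins: read the wrist's pose just before it. camera_info takes no time and is no camera call.
- finish_job(): hands the job in; it is judged then, once.
The state is a dict: "t": time; "joints": joint angles; "qd": joint speeds; "joint_torque": joint torques, N m; "eef_pos": TCP position; "tool_rot": TCP orientation; "contact_force": force on the tool from outside, world axes, zero at the start; "wrist_torque": the same for the moment, N m; "grip_width": finger opening in m; "finger_force": force on a finger pad.
Only numpy, scipy, OpenCV 4.12 (cv2) and the standard library are available. Lean on these libraries where they do the work, as an engineer would, in place of code of your own. Each camera call takes 0.05 s, during which the arm holds its last target. There are 200 camera calls.

## Working session

There is one attempt and no reset: what is moved stays moved. The work goes in short steps, Python scripts to look and compute and a tool call to move; the robot and the scene stay as the last step left them, time stands still between calls to the robot, and variables do not carry over. Pictures are saved under pics/ and viewed, at most 10 in all, crops included, and the job is handed in when it is done.

Besides the shell and the picture viewer there is one more tool, called after "Call:" as a command line: name --pt "numbers of a row" for each row, then --argument value for the rest. arm_command: Moves the arm, as the interface text tells. Its arguments: {"type":"object","properties":{"increments":{"type":"array"},"fingers":{"type":"number"}},"required":["increments"]}

```bash
ls; mkdir -p pics; cat > h.py <<'E'
import numpy as np,cv2
from workcell import *
from scipy.spatial.transform import Rotation as R
def K(n):
    c=camera_info(n);f=200/np.tan(np.radians(c['vfov'])/2)
    return np.array([[f,0,c['cx']],[0,f,c['cy']],[0,0,1.]]),np.array(c['dist'],float),c
def Twc(n):
    k,d,c=K(n)
    if 'extrinsics' in c: return np.linalg.inv(np.array(c['extrinsics']))
    s=get_state();T=np.eye(4);T[:3,:3]=R.from_euler('xyz',s['tool_rot']).as_matrix();T[:3,3]=s['eef_pos']
    return T@np.array(c['tool_from_camera'])
def ray(n,uv,T):
    k,d,c=K(n);p=cv2.undistortPoints(np.array([[uv]],float),k,d)[0,0]
    return T[:3,3],T[:3,:3]@np.array([p[0],p[1],1])
def at_z(n,uv,z,T):
    o,r=ray(n,uv,T);return o+r*(z-o[2])/r[2]
def at_d(n,uv,d,T):
    o,r=ray(n,uv,T);return o+r*d
def proj(n,P,T):
    k,d,c=K(n);W=np.linalg.inv(T)
    return cv2.projectPoints(np.atleast_2d(P).astype(float),cv2.Rodrigues(W[:3,:3])[0],W[:3,3],k,d)[0][:,0]
def cloud(n,dep,T):
    k,d,c=K(n);v,u=np.mgrid[0:400,0:640]
    p=cv2.undistortPoints(np.stack([u,v],-1).reshape(-1,1,2).astype(float),k,d)[:,0]
    z=dep.reshape(-1);P=np.c_[p*z[:,None],z]
    return (P@T[:3,:3].T+T[:3,3]).reshape(400,640,3)
E
python3 - <<'E'
from h import *
print(get_state())
for n in ('side','top'):
    T=Twc(n);im,d=capture(n);np.savez('/tmp/'+n,im=im,d=d,T=T)
    print(n,T.round(3).tolist(),camera_info(n)['vfov'])
    cv2.imwrite(f'pics/{n}0.png',im[:,:,::-1])
E
```

```text
pics
{'t': 0.0, 'joints': array([ 9.98592955e-01,  2.77179879e-01, -2.78785020e-02,  1.26798028e+00,
        1.87033981e-05,  1.46741501e+00]), 'qd': array([ 0.00060792, -0.0025706 , -0.00143758, -0.000423  , -0.00028166,
       -0.00026132]), 'joint_torque': array([-7.09767173e-04, -4.45513880e+01,  2.95199239e+01,  1.65065727e-02,
       -3.44444209e-05,  4.54419478e-06]), 'eef_pos': array([0.28199426, 0.55695001, 0.24713165]), 'tool_rot': array([-3.13936422e+00, -2.50006328e-04,  2.67277030e+00]), 'contact_force': array([-0.33842651,  0.31076195,  0.16230853]), 'wrist_torque': array([ 0.00255692, -0.01956271, -0.02848726]), 'finger_force': 0.0, 'grip_width': 0.08539593068540155}
side [[0.858, -0.257, 0.444, 0.097], [-0.513, -0.43, 0.743, -0.828], [-0.0, -0.865, -0.501, 0.682], [0.0, 0.0, 0.0, 1.0]] 55.992645738258986
top [[0.023, -0.998, 0.052, 0.487], [-1.0, -0.024, -0.012, -0.059], [0.013, -0.052, -0.999, 1.657], [0.0, 0.0, 0.0, 1.0]] 44.2855071631845
```

View pics/side0.png

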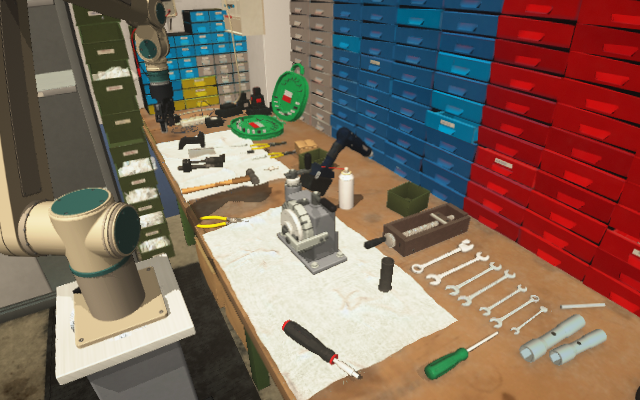

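View pics/top0.png

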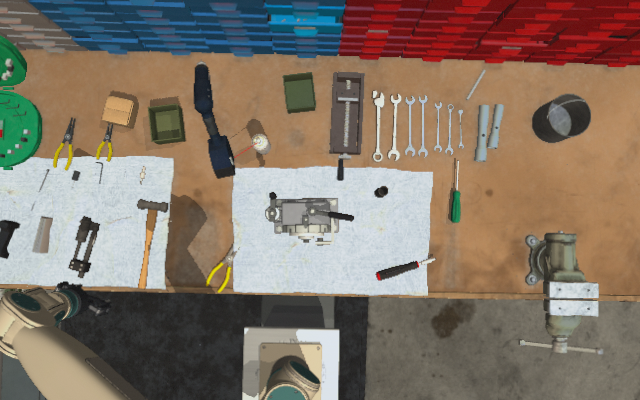

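The side view shows the rotary table at about (312,225). The top view shows it at about (308,215), with the crank handle near (272,197) and the clamp lever end near (352,217). I'll enlarge both.

```bash
python3 - <<'E'
from h import *
a=np.load('/tmp/top.npz');b=np.load('/tmp/side.npz')
A=cv2.resize(a['im'][180:255,255:365],None,fx=7,fy=7,interpolation=cv2.INTER_CUBIC)
cv2.imwrite('pics/topc.png',A[:,:,::-1])
B=cv2.resize(b['im'][160:275,265:355],None,fx=5,fy=5,interpolation=cv2.INTER_CUBIC)
cv2.imwrite('pics/sidec.png',B[:,:,::-1])
C=cloud('top',a['d'],a['T'])
for v in range(186,250,3): print(v,' '.join('%3d'%(1000*C[v,u,2]) for u in range(258,362,3)))
E
```

```text
186   7  -5   6  -3   0  -4  -3  -6  -1   0   0   6   3   5   0  -3   3   1   1   1   3  -1   0   8   2   1   5   0  -5   0  -1  -1   0   4  -1
189  -1  -2   0   3  -5   0  -1   0   2  -2   0  -6   5   0   1   5  -1  -1   6   2   0   9   0  -4   3   4  -9   1   8   5  -1   0   0  -9  -3
192   0   0   0   3   1 249   3   0   0   3   0  -1   6   0  -5 1657   0   1   4   1  -2   0   0   0   4   4  -1   3   0   2   7   0   1   6   3
195  -3  10   2  -2 263 254   0   0  -4   2   0   0  -5   8   4  -2   5   3   9   7   3   7   5  -4   2   5  12   5  -7  -2  -1   4  -4   4   5
198   0   3   0  -3 260 253   0  -4   0   6  -2   1   1   9   6 114 116 110  12  14  14  18  78  13  15  17  11   1   6   3  -1  -2  -7  -1   7
201  -1  -2  -1  11 210 208  20  27  11  71 118 133 145 151 147 148 158 156 148 143 136 130 104  18  17  23  17   1   1   0   1   0  -3  -1  -6
204   3  -2   7   4 208 208  19  26 151 159 155 159 163 161 158 160 160 160 161 158 163 156 165 161  15  29  16  -5   4  -1  -3   5   3   5   0
207   0  -2   3   8 207 212 178 151 152 160 156 161 159 161 153 161 160 169 190 168 158 157
[... 1372 characters left out ...]
  6   0  -2   0  -5  -1  -1   0   0   0 109 110 117 117 112  -1   3   1   0   3  -2 108   1   0   3  -1  -1  -7   1   0   1
240   6   1   4  -1   0  -6  -9   4   3  -2   5   5   4   4  -1  88 101   1   0   3 108 106   0  -5  -1 106   5  -1   3  -2   4   3  10   6   0
243   3   4  11  -4   7  -3   0   0   2   0   2   1   2   1  -3   4   1   0   4 106 107 107 105 111 107 100  -1  -2   5   1   3  -1   9   0   3
246   0  -6  -3  -1   0  12   3   0  -1  11   9   5   4   5   5   0   1   2  -4  -1  -2  -5   3   0   8   0   4  -1  -7  -7   3   3   4   3   4
249   0   6  -1   2  -1 1657   3  -3   2  -5  -2   3   2   4   1   0   2   0   6  -1   4   4   6   4   0   0   0   1  -5   1   3   0   4   4   4
```

View pics/topc.png

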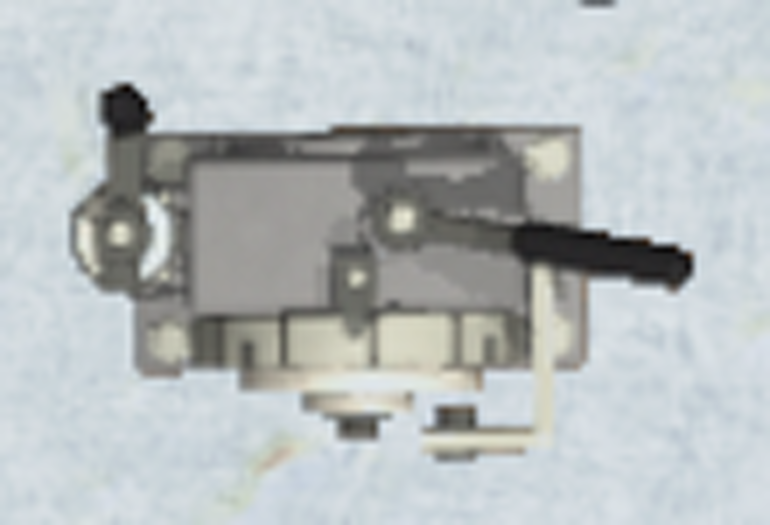

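View pics/sidec.png

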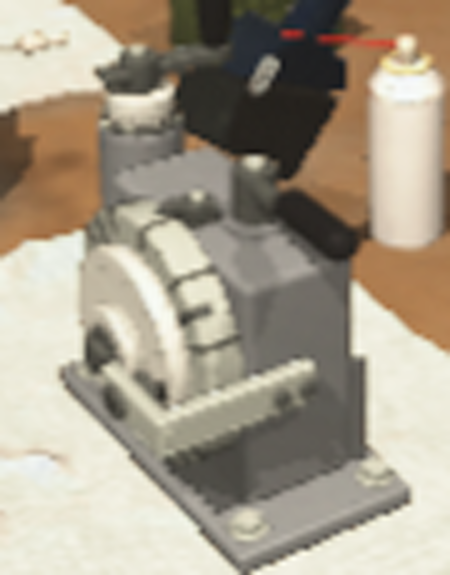

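The crops show these positions:
- **Top crop:** crank hub (272.1,213.3), handle (272.9,195.4), clamp hub (312.6,211.1), lever end (353.9,218), pointer tip (305.9,227.6). The last line is slightly right of the pointer (308.7,228.6) and the next line is left of it (295.7,228.6).
- **Side crop:** the same layout, with an index arm low in front of the plate on the right.

```bash
python3 - <<'E'
from h import *
T=np.load('/tmp/top.npz')['T']
px={'crank':((272.1,213.3),.222),'grip':((272.9,195.4),.260),'clamp':((312.6,211.1),.203),'lend':((353.7,217.9),.21),'lstart':((329,214.2),.205),'ptr':((305.9,227.6),.175),'last':((308.7,228.6),.169),'next':((295.7,228.6),.163)}
P={k:at_z('top',a,z,T) for k,(a,z) in px.items()}
for k in P: print(k,P[k].round(4))
C,L=P['crank'],P['clamp']
d=(C-L)[:2];print('dist',np.linalg.norm(d),'exp',np.hypot(5,118))
yaw=np.arctan2(d[1],d[0])-np.arctan2(118,-5);Rz=np.array([[np.cos(yaw),-np.sin(yaw)],[np.sin(yaw),np.cos(yaw)]])
O=((C[:2]-Rz@[.015,.098])+(L[:2]-Rz@[.02,-.02]))/2
print('yaw deg',np.degrees(yaw),'O',O)
print('crank r',np.linalg.norm((P['grip']-C)[:2]),np.degrees(np.arctan2(*(P['grip']-C)[[1,0]])))
v=(P['lend']-L)[:2];print('lever',np.linalg.norm(v),np.degrees(np.arctan2(v[1],v[0])))
for k in('ptr','last','next'):print(k,Rz.T@(P[k][:2]-O))
E
```

```text
crank [0.5262 0.0558 0.222 ]
grip [0.5762 0.0519 0.26  ]
clamp [ 0.5361 -0.0622  0.203 ]
lend [ 0.5187 -0.1838  0.21  ]
lstart [ 0.528  -0.1109  0.205 ]
ptr [ 0.4869 -0.0433  0.175 ]
last [ 0.4841 -0.0518  0.169 ]
next [ 0.4831 -0.0123  0.163 ]
dist 0.11843830390890761 exp 118.10588469674151
yaw deg 2.3467936954477944 O [ 0.51528283 -0.0428996 ]
crank r 0.0500999922029081 -4.468188473465215
lever 0.1227928807392343 -98.15913196843094
ptr [-0.02840046  0.000773  ]
last [-0.03156769 -0.0075741 ]
next [-0.03087731  0.03189711]
```

Call:
arm_command --pt "0 -20 25 0 0 0" --pt "12 -35 25 0 0 -0.06" --pt "12 -35 25 0 0 -0.06" --pt "12 -35 0 0 0 -0.06" --pt "12 -35 0 0 0 -0.06" --pt "12 -35 0 0 0 -0.06" --pt "12 -35 0 0 0 -0.06" --pt "12 -35 0 0 0 -0.06" --fingers 0.45

```text
t: 0.77
eef_pos: [0.3646, 0.2955, 0.3196]
tool_rot: [-3.141, 0.0, 2.25]
contact_force: [1.0, 0.2, 0.1]
grip_width: 0.0384
finger_force: 0.0
```

Call:
arm_command --pt "12 -35 0 0 0 -0.06" --pt "12 -35 0 0 0 -0.06" --pt "12 -35 0 0 0 -0.06" --pt "12 -35 0 0 0 -0.06" --pt "12 -35 0 0 0 -0.06" --pt "12 -35 0 0 0 -0.06" --pt "12 -35 0 0 0 -0.06" --pt "12 -35 0 0 0 -0.06"

```text
t: 1.43
eef_pos: [0.4606, 0.0154, 0.3197]
tool_rot: [-3.141, -0.0, 1.77]
contact_force: [0.3, -0.1, 0.0]
grip_width: 0.0385
finger_force: 0.0
```

Call:
arm_command --pt "12 -35 0 0 0 -0.06" --pt "12 -35 0 0 0 -0.06" --pt "12 -35 0 0 0 -0.06" --pt "12 -35 0 0 0 -0.06" --pt "13 -24 0 0 0 -0.06" --pt "0 0 0 0 0 -0.04" --pt "0 0 0 0 0 0"

```text
t: 2.02
eef_pos: [0.5219, -0.1483, 0.319]
tool_rot: [-3.14, -0.001, 1.43]
contact_force: [-1.4, 1.1, -0.4]
grip_width: 0.0382
finger_force: 0.0
```

```bash
python3 - <<'E'
from h import *
s=get_state();print({k:np.round(s[k],3) for k in('t','joints','eef_pos','tool_rot','contact_force','grip_width')})
T=Twc('wrist');im,d=capture('wrist');np.savez('/tmp/w1',im=im,d=d,T=T);cv2.imwrite('pics/w1.png',im[:,:,::-1])
E
```

```text
{'t': np.float64(2.017), 'joints': array([-0.396,  0.102, -0.091,  1.38 ,  0.   ,  1.316]), 'eef_pos': array([ 0.522, -0.148,  0.319]), 'tool_rot': array([-3.14e+00, -1.00e-03,  1.43e+00]), 'contact_force': array([-1.364,  1.1  , -0.381]), 'grip_width': np.float64(0.038)}
```

View pics/w1.png

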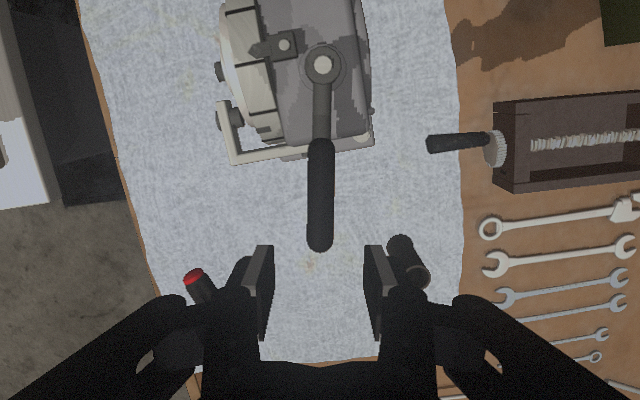

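The wrist view shows the clamp hub at (323,64), the lever handle running from (321,142) to its end at (320,250), and the fingers on both sides of the lever's line.

```bash
python3 - <<'E'
from h import *
w=np.load('/tmp/w1.npz');T=w['T']
L=at_z('wrist',(323,64),.203,T);E=at_z('wrist',(320,251),.211,T);M=at_z('wrist',(321,195),.208,T)
v=(E-L)[:2];print(L,E,M,np.linalg.norm(v),np.degrees(np.arctan2(v[1],v[0])),np.linalg.norm((M-L)[:2]))
C=cloud('wrist',w['d'],T)
for v in (150,170,195,220,240): print(v,[ (C[v,u]*1000).round().tolist() for u in (315,321,326)])
t=Twc('wrist');print(t.round(3))
E
```

```text
[ 0.53886923 -0.06084418  0.203     ] [ 0.51942441 -0.18510947  0.211     ] [ 0.52572093 -0.14530203  0.208     ] 0.1257774376405524 -98.89342777487325 0.08547518466649781
150 [[526.0, -114.0, 208.0], [530.0, -115.0, 209.0], [533.0, -115.0, 209.0]]
170 [[524.0, -127.0, 211.0], [528.0, -127.0, 213.0], [531.0, -128.0, 212.0]]
195 [[522.0, -142.0, 216.0], [526.0, -143.0, 215.0], [529.0, -144.0, 215.0]]
220 [[520.0, -159.0, 218.0], [524.0, -159.0, 219.0], [527.0, -160.0, 218.0]]
240 [[518.0, -172.0, 221.0], [522.0, -173.0, 221.0], [525.0, -174.0, 219.0]]
[[ 0.991 -0.132 -0.039  0.533]
 [-0.137 -0.952 -0.273 -0.079]
 [-0.001  0.275 -0.961  0.445]
 [ 0.     0.     0.     1.   ]]
```

Call:
arm_command --pt "3 0 -20 0 0 0" --pt "0 0 -25 0 0 0" --pt "0 0 -25 0 0 0" --pt "0 0 -20 0 0 0" --pt "0 0 -20 0 0 0" --pt "0 0 0 0 0 0"

```text
t: 2.57
eef_pos: [0.5211, -0.1443, 0.2055]
tool_rot: [-3.133, -0.002, 1.435]
contact_force: [-0.5, -0.7, -0.9]
grip_width: 0.0388
finger_force: 0.0
```

Call:
arm_command --pt "4.8 -0.6 0 0 0 0.055" --pt "4.8 -0.3 0 0 0 0.055" --pt "4.8 -0.1 0 0 0 0.055" --pt "4.8 0.2 0 0 0 0.055" --pt "4.8 0.5 0 0 0 0.055"

```text
t: 2.98
eef_pos: [0.5461, -0.1456, 0.21]
tool_rot: [-3.136, -0.002, 1.712]
contact_force: [-5.9, 0.8, -0.1]
grip_width: 0.0383
finger_force: 2.8
```

Call:
arm_command --pt "4.8 0.7 0 0 0 0.055" --pt "4.7 1 0 0 0 0.055" --pt "4.7 1.3 0 0 0 0.055" --pt "4.6 1.5 0 0 0 0.055" --pt "0 0 0 0 0 0"

```text
t: 3.4
eef_pos: [0.5658, -0.1415, 0.2101]
tool_rot: [-3.137, -0.002, 1.931]
contact_force: [-5.4, -0.3, -1.2]
grip_width: 0.0384
finger_force: 2.1
```

```bash
python3 - <<'E'
from h import *
s=get_state();print({k:np.round(s[k],3) for k in('t','eef_pos','contact_force')})
T=Twc('wrist');im,d=capture('wrist');np.savez('/tmp/w2',im=im,d=d,T=T);cv2.imwrite('pics/w2.png',im[:,:,::-1])
t,_=capture('top');a=np.load('/tmp/top.npz')['im']
C=[cv2.resize(i[185:245,255:365],None,fx=5,fy=5,interpolation=cv2.INTER_CUBIC) for i in (t,)]
P=np.vstack([cv2.resize(im,(550,344)),cv2.resize(C[0],(550,250))[:250]]);cv2.imwrite('pics/w2b.png',P[:,:,::-1])
E
```

```text
{'t': np.float64(3.4), 'eef_pos': array([ 0.566, -0.141,  0.21 ]), 'contact_force': array([-5.399, -0.313, -1.167])}
```

View pics/w2b.png

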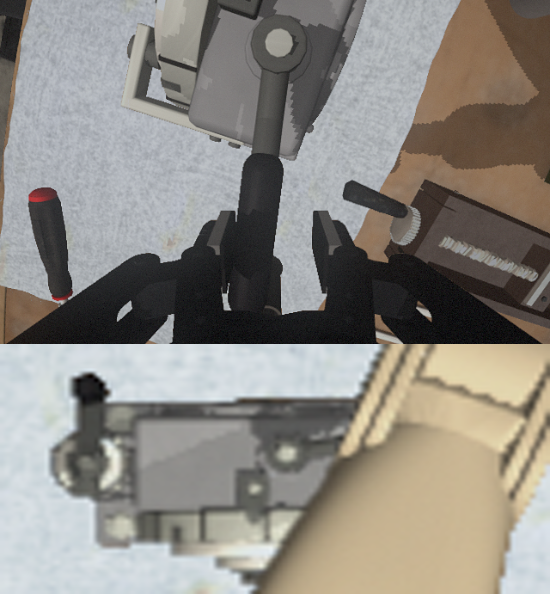

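The wrist view shows the hub at (325,49) and the handle's inner part at (305,198). The left finger is touching the handle, so the lever has swung anticlockwise.

```bash
python3 - <<'E'
from h import *
T=np.load('/tmp/w2.npz')['T']
L=at_z('wrist',(324.7,48.9),.203,T);M=at_z('wrist',(304.5,200),.204,T)
v=(M-L)[:2];print(L,M,np.linalg.norm(v),np.degrees(np.arctan2(v[1],v[0])))
E
```

```text
[ 0.53911014 -0.061513    0.203     ] [ 0.55129489 -0.11520241  0.204     ] 0.0550547167239956 -77.21338276971765
```

Call:
arm_command --pt "4.5 1.8 0 0 0 0.05" --pt "4.4 2 0 0 0 0.05" --pt "0 0 0 0 0 0" --pt "-8 -2.5 0 0 0 0" --pt "0 0 30 0 0 0" --pt "0 0 40 0 0 0" --pt "0 20 40 0 0 -0.1" --pt "0 30 20 0 0 -0.1" --fingers 0.5

```text
t: 4.17
eef_pos: [0.5711, -0.0949, 0.3436]
tool_rot: [3.131, 0.006, 1.818]
contact_force: [1.0, 0.3, 1.0]
grip_width: 0.0424
finger_force: 0.0
```

Call:
arm_command --pt "1 35 0 0 0 -0.1" --pt "1 35 0 0 0 -0.1" --pt "1 35 0 0 0 -0.1" --pt "1 35 0 0 0 0" --pt "0 0 0 0 0 0" --pt "0 0 0 0 0 0"

```text
t: 4.67
eef_pos: [0.5731, 0.0489, 0.3386]
tool_rot: [3.138, -0.0, 1.53]
contact_force: [-0.3, -0.4, 0.1]
grip_width: 0.0428
finger_force: 0.0
```

```bash
python3 - <<'E'
from h import *
s=get_state();print({k:np.round(s[k],3) for k in('t','eef_pos','tool_rot','contact_force')})
T=Twc('wrist');im,d=capture('wrist');np.savez('/tmp/w3',im=im,d=d,T=T);cv2.imwrite('pics/w3.png',im[:,:,::-1])
print(proj('wrist',[[.5276,.0558,.222],[.5777,.0519,.26],[.5376,-.0615,.203]],T))
E
```

```text
{'t': np.float64(4.667), 'eef_pos': array([0.573, 0.049, 0.339]), 'tool_rot': array([ 3.138, -0.   ,  1.53 ]), 'contact_force': array([-0.285, -0.405,  0.127])}
[[249.80205995 190.4634083 ]
 [322.4302297  209.6213286 ]
 [279.00634892 318.32150915]]
```

View pics/w3.png

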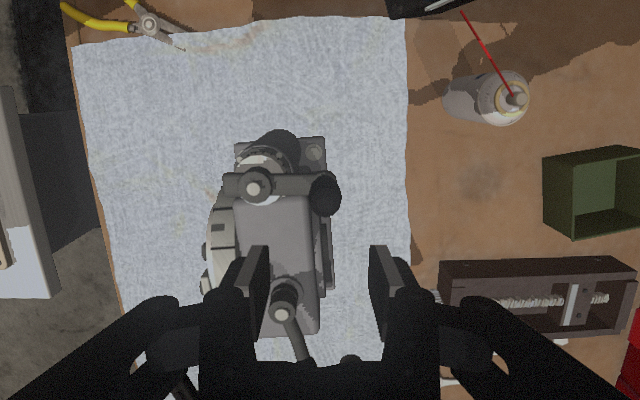

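The wrist view shows the crank hub at (254,188) and the handle blob centred at (326,194), spanning columns 311–342 and rows 172–217. I'll fit both.

```bash
python3 - <<'E'
from h import *
w=np.load('/tmp/w3.npz');T=w['T'];im=w['im']
C=cloud('wrist',w['d'],T)
S=C[170:220,308:345].reshape(-1,3);m=(S[:,2]>.252)&(S[:,2]<.27);q=S[m];print(m.sum(),q.mean(0),(q.min(0)+q.max(0))/2,np.ptp(q,axis=0))
H=C[180:197,245:263].reshape(-1,3);print('hub z',np.percentile(H[:,2],[50,80,95]))
for z in(.218,.222,.226):print(at_z('wrist',(254,188),z,T))
L=at_z('wrist',(282.5,314),.203,T);print(L)
a=np.radians(np.arange(0,360,30))
for c in ((.5777,.0519),(.580,.0519)):
  P=np.array([[c[0]+.01*np.cos(t),c[1]+.01*np.sin(t),z] for z in(.212,.26) for t in a]);p=proj('wrist',P,T);print(c,p.min(0),p.max(0))
E
```

```text
762 [0.57930198 0.05652545 0.25777082] [0.57921384 0.05564476 0.25660919] [0.01899457 0.01892986 0.00921837]
hub z [0.21780801 0.22036151 0.22087923]
[0.52993665 0.05645478 0.218     ]
[0.53070284 0.05744849 0.222     ]
[0.53146903 0.05844221 0.226     ]
[ 0.5408673  -0.05735022  0.203     ]
(0.5777, 0.0519) [305.7118238  175.91790942] [339.15534655 225.33823596]
(0.58, 0.0519) [309.55557275 175.79022687] [343.00127792 225.18901268]
```

Call:
arm_command --pt "5 5 -15 0 0 0" --pt "0 0 -25 0 0 0" --pt "0 0 -25 0 0 0" --pt "0 0 -23 0 0 0" --pt "0 0 0 0 0 0"

```text
t: 5.13
eef_pos: [0.5746, 0.0508, 0.2444]
tool_rot: [-3.134, 0.0, 1.525]
contact_force: [-1.6, 0.6, -1.3]
grip_width: 0.0425
finger_force: 0.0
```

Call:
arm_command --pt "0 0 0 0 0 0" --pt "0 0 0 0 0 0" --pt "0 0 0 0 0 0" --pt "0 0 0 0 0 0" --fingers 0.15

```text
t: 5.47
eef_pos: [0.5777, 0.052, 0.2509]
tool_rot: [3.14, 0.0, 1.527]
contact_force: [-2.8, -1.6, 2.0]
grip_width: 0.018
finger_force: 58.8
```

```bash
python3 - <<'E'
import numpy as np
th=np.radians(-4.3-12*np.arange(31));p=50*np.c_[np.cos(th),np.sin(th)];d=np.diff(p,axis=0).round(1)
for i in range(0,30,6):print([[a,b,0,0,0,0] for a,b in d[i:i+6].tolist()])
E
```

```text
[[-1.9, -10.3, 0, 0, 0, 0], [-4.0, -9.7, 0, 0, 0, 0], [-5.9, -8.6, 0, 0, 0, 0], [-7.6, -7.2, 0, 0, 0, 0], [-8.9, -5.5, 0, 0, 0, 0], [-9.8, -3.5, 0, 0, 0, 0]]
[[-10.4, -1.4, 0, 0, 0, 0], [-10.4, 0.8, 0, 0, 0, 0], [-10.0, 2.9, 0, 0, 0, 0], [-9.2, 5.0, 0, 0, 0, 0], [-8.0, 6.8, 0, 0, 0, 0], [-6.4, 8.3, 0, 0, 0, 0]]
[[-4.5, 9.4, 0, 0, 0, 0], [-2.5, 10.2, 0, 0, 0, 0], [-0.3, 10.4, 0, 0, 0, 0], [1.9, 10.3, 0, 0, 0, 0], [4.0, 9.7, 0, 0, 0, 0], [5.9, 8.6, 0, 0, 0, 0]]
[[7.6, 7.2, 0, 0, 0, 0], [8.9, 5.5, 0, 0, 0, 0], [9.8, 3.5, 0, 0, 0, 0], [10.4, 1.4, 0, 0, 0, 0], [10.4, -0.8, 0, 0, 0, 0], [10.0, -2.9, 0, 0, 0, 0]]
[[9.2, -5.0, 0, 0, 0, 0], [8.0, -6.8, 0, 0, 0, 0], [6.4, -8.3, 0, 0, 0, 0], [4.5, -9.4, 0, 0, 0, 0], [2.5, -10.2, 0, 0, 0, 0], [0.3, -10.4, 0, 0, 0, 0]]
```

Call:
arm_command --pt "-1.9 -10.3 0 0 0 0" --pt "-4.0 -9.7 0 0 0 0" --pt "-5.9 -8.6 0 0 0 0" --pt "0 0 0 0 0 0"

```text
t: 5.8
eef_pos: [0.5664, 0.0216, 0.2509]
tool_rot: [3.138, 0.002, 1.526]
contact_force: [0.8, -1.5, 5.1]
grip_width: 0.018
finger_force: 59.4
```

Call:
arm_command --pt "-7.6 -7.2 0 0 0 0" --pt "-8.9 -5.5 0 0 0 0" --pt "-9.8 -3.5 0 0 0 0" --pt "-10.4 -1.4 0 0 0 0"

```text
t: 6.13
eef_pos: [0.5314, 0.0033, 0.251]
tool_rot: [3.134, 0.005, 1.526]
contact_force: [3.5, -3.9, 3.7]
grip_width: 0.0179
finger_force: 59.4
```

Call:
arm_command --pt "-10.4 0.8 0 0 0 0" --pt "-10.0 2.9 0 0 0 0" --pt "-9.2 5.0 0 0 0 0" --pt "-8.0 6.8 0 0 0 0" --pt "-6.4 8.3 0 0 0 0" --pt "-4.5 9.4 0 0 0 0" --pt "-2.5 10.2 0 0 0 0" --pt "-0.3 10.4 0 0 0 0"

```text
t: 6.8
eef_pos: [0.4777, 0.0582, 0.2509]
tool_rot: [3.139, 0.005, 1.526]
contact_force: [1.0, -3.6, 5.9]
grip_width: 0.0179
finger_force: 59.5
```

Call:
arm_command --pt "1.9 10.3 0 0 0 0" --pt "4.0 9.7 0 0 0 0" --pt "5.9 8.6 0 0 0 0" --pt "7.6 7.2 0 0 0 0" --pt "8.9 5.5 0 0 0 0" --pt "9.8 3.5 0 0 0 0" --pt "10.4 1.4 0 0 0 0"

```text
t: 7.38
eef_pos: [0.5264, 0.1034, 0.2508]
tool_rot: [3.14, 0.008, 1.527]
contact_force: [-2.8, -8.9, 9.5]
grip_width: 0.0182
finger_force: 59.8
```

```bash
python3 - <<'E'
from h import *
s=get_state();print({k:np.round(s[k],4) for k in('t','eef_pos','contact_force')})
E
```

```text
{'t': np.float64(7.3833), 'eef_pos': array([0.5264, 0.1034, 0.2508]), 'contact_force': array([-2.8465, -8.8941,  9.4863])}
```

Call:
arm_command --pt "10.4 -1.8 0.5 0 0 0" --pt "10.0 -3.9 0.5 0 0 0" --pt "9.2 -5.0 0 0 0 0" --pt "8.0 -6.8 0 0 0 0" --pt "6.4 -8.3 0 0 0 0" --pt "4.5 -9.4 0 0 0 0" --pt "2.5 -10.2 0 0 0 0" --pt "0.3 -10.4 0 0 0 0"

```text
t: 8.05
eef_pos: [0.5776, 0.0503, 0.2509]
tool_rot: [3.141, -0.002, 1.528]
contact_force: [-2.2, 4.6, 4.3]
grip_width: 0.0181
finger_force: 59.4
```

Call:
arm_command --pt "-1.9 -10.3 0 0 0 0" --pt "-4.0 -9.7 0 0 0 0" --pt "-5.9 -8.6 0 0 0 0" --pt "-7.6 -7.2 0 0 0 0" --pt "-8.9 -5.5 0 0 0 0" --pt "-9.8 -3.5 0 0 0 0" --pt "-10.4 -1.4 0 0 0 0"

```text
t: 8.63
eef_pos: [0.5291, 0.0029, 0.2509]
tool_rot: [3.139, 0.002, 1.527]
contact_force: [3.8, 1.1, 5.8]
grip_width: 0.0182
finger_force: 59.4
```

Call:
arm_command --pt "-10.4 0.8 0 0 0 0" --pt "-10.0 2.9 0 0 0 0" --pt "-9.2 5.0 0 0 0 0" --pt "-8.0 6.8 0 0 0 0" --pt "-6.4 8.3 0 0 0 0" --pt "-4.5 9.4 0 0 0 0" --pt "-2.5 10.2 0 0 0 0" --pt "-0.3 10.4 0 0 0 0"

```text
t: 9.3
eef_pos: [0.4775, 0.0571, 0.2509]
tool_rot: [3.139, 0.004, 1.527]
contact_force: [4.6, -4.7, 5.1]
grip_width: 0.0184
finger_force: 59.4
```

Call:
arm_command --pt "1.9 10.3 0 0 0 0" --pt "4.0 9.7 0 0 0 0" --pt "5.9 8.6 0 0 0 0" --pt "7.6 7.2 0 0 0 0" --pt "8.9 5.5 0 0 0 0" --pt "9.8 3.5 0 0 0 0" --pt "10.4 1.4 0 0 0 0"

```text
t: 9.88
eef_pos: [0.5243, 0.1031, 0.2508]
tool_rot: [-3.139, 0.005, 1.528]
contact_force: [-2.7, -4.3, 11.7]
grip_width: 0.0183
finger_force: 60.2
```

Call:
arm_command --pt "10.4 -0.8 0.5 0 0 0" --pt "10.0 -2.9 0.5 0 0 0" --pt "9.2 -5.0 0 0 0 0" --pt "8.0 -6.8 0 0 0 0" --pt "6.4 -8.3 0 0 0 0" --pt "4.5 -9.4 0 0 0 0" --pt "2.5 -10.2 0 0 0 0" --pt "0.3 -10.4 0 0 0 0"

```text
t: 10.55
eef_pos: [0.5775, 0.0513, 0.2509]
tool_rot: [-3.142, -0.002, 1.529]
contact_force: [2.7, 3.4, 4.3]
grip_width: 0.0184
finger_force: 59.3
```

Call:
arm_command --pt "-1.9 -10.3 0 0 0 0" --pt "-4.0 -9.7 0 0 0 0" --pt "-5.9 -8.6 0 0 0 0" --pt "-7.6 -7.2 0 0 0 0" --pt "-8.9 -5.5 0 0 0 0" --pt "-9.8 -3.5 0 0 0 0" --pt "-10.4 -1.4 0 0 0 0"

```text
t: 11.13
eef_pos: [0.5285, 0.003, 0.2509]
tool_rot: [3.141, 0.003, 1.527]
contact_force: [4.4, -0.9, 2.5]
grip_width: 0.0182
finger_force: 59.3
```

Call:
arm_command --pt "-10.4 0.8 0 0 0 0" --pt "-10.0 2.9 0 0 0 0" --pt "-9.2 5.0 0 0 0 0" --pt "-8.0 6.8 0 0 0 0" --pt "0 0 0 0 0 0" --pt "0 0 0 0 0 0"

```text
t: 11.63
eef_pos: [0.4894, 0.0208, 0.2509]
tool_rot: [-3.138, -0.001, 1.529]
contact_force: [-1.0, -1.1, 4.4]
grip_width: 0.0183
finger_force: 59.2
```

```bash
python3 - <<'E'
from h import *
s=get_state();print({k:np.round(s[k],4) for k in('t','eef_pos','contact_force')})
es=[]
T=Twc('wrist');im,d=capture('wrist');np.savez('/tmp/w4',im=im,d=d,T=T)
t,_=capture('top');es.append(get_state()['eef_pos'])
sd,_=capture('side');es.append(get_state()['eef_pos']);print(es)
A=cv2.resize(im,(448,280));B=cv2.resize(t[205:245,275:339],(448,280),interpolation=cv2.INTER_CUBIC)
C=cv2.resize(sd[185:265,270:350],(340,340),interpolation=cv2.INTER_CUBIC)
P=np.zeros((560,790,3),np.uint8);P[:280,:448]=A;P[280:,:448]=B;P[:340,449:789]=C
cv2.imwrite('pics/w4.png',P[:,:,::-1])
E
```

```text
{'t': np.float64(11.6333), 'eef_pos': array([0.4894, 0.0208, 0.2509]), 'contact_force': array([-1.0239, -1.1083,  4.3677])}
[array([0.49007588, 0.02006559, 0.25089807]), array([0.49034701, 0.01980264, 0.25092675])]
```

View pics/w4.png

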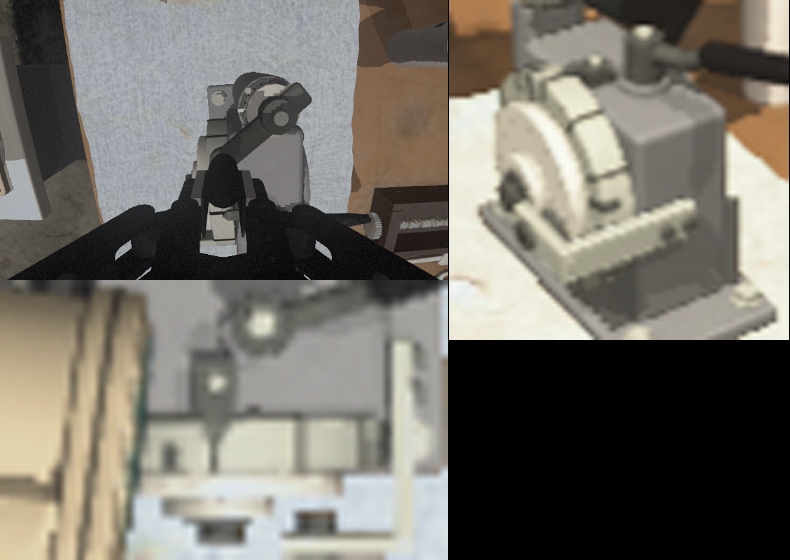

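The last frame shows the next line just left of the pointer, at (213,455) against (215,435) in the top crop. The crank has about 37° left to go.

Call:
arm_command --pt "-4.9 6.9 0 0 0 0" --pt "-3.6 7 0 0 0 0" --pt "-2.5 7.4 0 0 0 0" --pt "-1.2 6.5 0 0 0 0" --pt "0 0 0 0 0 0" --pt "0 0 0 0 0 0" --pt "0 0 0 0 0 0"

```text
t: 12.37
eef_pos: [0.4781, 0.0482, 0.2509]
tool_rot: [-3.138, -0.002, 1.528]
contact_force: [-5.3, -0.2, 5.3]
grip_width: 0.0182
finger_force: 59.5
```

```bash
python3 - <<'E'
from h import *
e=[]
for i in range(5):
    s=get_state();e.append(np.r_[s['eef_pos'],s['contact_force']]);capture('side')
e=np.array(e);print(e.mean(0).round(4),e.std(0).round(4));v=e.mean(0)[:2]-[.5277,.0533];print(np.degrees(np.arctan2(v[1],v[0])),np.hypot(*v))
E
```

```text
[ 0.4781  0.0481  0.2509 -4.8118 -0.2929  5.5686] [0.     0.     0.     0.6534 0.5995 0.3595]
-174.01364341266816 0.04990983757808417
```

Call:
arm_command --pt "0 1.5 0 0 0 0" --pt "0 0 0 0 0 0" --pt "0 0 0 0 0 0"

```text
t: 12.87
eef_pos: [0.478, 0.0489, 0.2509]
tool_rot: [-3.138, 0.0, 1.528]
contact_force: [-5.1, -2.2, 5.6]
grip_width: 0.0179
finger_force: 59.6
```

Call:
arm_command --pt "0 0 0 0 0 0" --pt "0 0 0 0 0 0" --pt "0 0 0 0 0 0" --pt "0 0 25 0 0 0" --pt "0 0 25 0 0 0" --pt "0 0 30 0 0 0" --pt "0 0 10 0 0 0" --pt "0 0 0 0 0 0" --fingers 0.5

```text
t: 13.53
eef_pos: [0.4814, 0.0491, 0.3443]
tool_rot: [3.135, -0.001, 1.528]
contact_force: [0.5, 0.0, -0.2]
grip_width: 0.0428
finger_force: 0.0
```

```bash
python3 - <<'E'
from h import *
T=Twc('wrist');im,d=capture('wrist');np.savez('/tmp/w5',im=im,d=d,T=T)
p=proj('wrist',[[.488,-.042,.17],[.5277,.0545,.222],[.478,.054,.26]],T);print(p,get_state()['t'])
u,v=p[0].round().astype(int);u=np.clip(u,50,590);v=np.clip(v,37,362)
B=cv2.resize(im[v-37:v+38,u-50:u+50],(600,450),interpolation=cv2.INTER_CUBIC);print(u-50,v-37)
A=cv2.resize(im[100:250,220:420],(200,150));B2=np.zeros((600,600,3),np.uint8);B2[:450]=B;B2[450:,:200]=A
cv2.imwrite('pics/w5.png',B2[:,:,::-1])
E
```

```text
[[326.61942272 274.35455717]
 [379.37612307 185.13355309]
 [308.7956108  204.31881442]] 13.5833
277 237
```

View pics/w5.png

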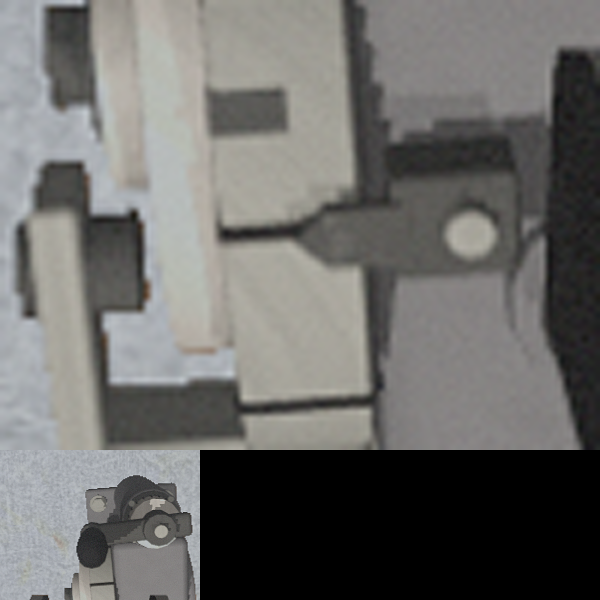

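The line stands at the pointer tip: in the crop it runs from (220,234) to (295,231) and the tip is at (298,236). Next I'll go to the lever and tighten it.

Call:
arm_command --pt "14 -32 0 0 0 0.06" --pt "14 -32 0 0 0 0.06" --pt "14 -32 0 0 0 0.06" --pt "14 -32 0 0 0 0.06" --pt "14 -32 0 0 0 0.06" --pt "15 -34 0 0 0 0.07" --pt "0 0 0 0 0 0" --pt "0 0 0 0 0 0" --fingers 0.45

```text
t: 14.25
eef_pos: [0.5637, -0.1463, 0.3379]
tool_rot: [-3.138, -0.004, 1.894]
contact_force: [-0.8, 0.6, 0.1]
grip_width: 0.0385
finger_force: 0.0
```

```bash
python3 - <<'E'
from h import *
s=get_state();print(s['eef_pos'],s['tool_rot'])
T=Twc('wrist');im,d=capture('wrist');C=cloud('wrist',d,T);g=im.max(2)
S=C.reshape(-1,3);r=np.hypot(S[:,0]-.5385,S[:,1]+.0615)
m=(S[:,2]>.195)&(S[:,2]<.232)&(r>.055)&(r<.14)&(S[:,1]<-.1)&(g.reshape(-1)<70)
q=S[m];print(m.sum(),q.min(0),q.max(0))
for a in np.arange(.06,.13,.01):
    k=q[(r[m]>a)&(r[m]<a+.01)]
    if len(k):c=k.mean(0);print(a,len(k),c.round(4),np.degrees(np.arctan2(c[1]+.0615,c[0]-.5385)))
E
```

```text
[ 0.56369293 -0.14629325  0.33791513] [-3.13800498 -0.00351069  1.89447691]
2259 [ 0.54860673 -0.17734637  0.2011667 ] [ 0.58494034 -0.11013986  0.22279267]
0.06 355 [ 0.56   -0.1227  0.2098] -70.6341197967376
0.06999999999999999 353 [ 0.5632 -0.1321  0.2119] -70.7317167162497
0.07999999999999999 352 [ 0.5663 -0.1416  0.2138] -70.84560458513462
0.08999999999999998 352 [ 0.5696 -0.1512  0.2158] -70.87077383570949
0.09999999999999998 345 [ 0.5728 -0.1606  0.2179] -70.91584017932254
0.10999999999999997 294 [ 0.5761 -0.1696  0.2196] -70.83177430717986
0.11999999999999997 27 [ 0.578  -0.1757  0.2195] -70.93224359996056
```

Call:
arm_command --pt "4 0 -20 0 0 0" --pt "0 0 -30 0 0 0" --pt "0 0 -30 0 0 0" --pt "0 0 -25 0 0 0" --pt "0 0 -24 0 0 0" --pt "0 0 0 0 0 0"

```text
t: 14.8
eef_pos: [0.5633, -0.1417, 0.2058]
tool_rot: [-3.132, -0.008, 1.899]
contact_force: [0.1, 0.7, -1.2]
grip_width: 0.0385
finger_force: 0.0
```

Call:
arm_command --pt "-5.1 -1.6 0 0 0 -0.06" --pt "-5.1 -1.3 0 0 0 -0.06" --pt "-5.2 -1 0 0 0 -0.06" --pt "-5.3 -0.7 0 0 0 -0.06" --pt "-5.3 -0.3 0 0 0 -0.06" --pt "-5.3 0 0 0 0 -0.06"

```text
t: 15.3
eef_pos: [0.5384, -0.1481, 0.2135]
tool_rot: [3.137, -0.002, 1.537]
contact_force: [5.0, 1.7, -3.0]
grip_width: 0.0385
finger_force: 2.5
```

Call:
arm_command --pt "-5.3 0.3 0 0 0 -0.06" --pt "-5.3 0.6 0 0 0 -0.06" --pt "-5.2 0.9 0 0 0 -0.06"

```text
t: 15.55
eef_pos: [0.5229, -0.1468, 0.2137]
tool_rot: [3.136, -0.002, 1.357]
contact_force: [5.1, 1.7, -3.9]
grip_width: 0.0385
finger_force: 2.7
```

Call:
arm_command --pt "-5.2 1.2 0 0 0 -0.06" --pt "-4.2 1.2 0 0 0 -0.05" --pt "0 0 0 0 0 0"

```text
t: 15.8
eef_pos: [0.5133, -0.1447, 0.2138]
tool_rot: [3.136, -0.002, 1.248]
contact_force: [4.6, -0.4, -3.2]
grip_width: 0.0383
finger_force: 2.2
```

Call:
arm_command --pt "-4 1.3 0 0 0 -0.04" --pt "0 0 0 0 0 0"

```text
t: 15.97
eef_pos: [0.5098, -0.1437, 0.214]
tool_rot: [3.135, -0.002, 1.209]
contact_force: [5.2, -0.3, -2.8]
grip_width: 0.0384
finger_force: 2.6
```

Call:
arm_command --pt "-4 1.5 0 0 0 -0.04" --pt "0 0 0 0 0 0"

```text
t: 16.13
eef_pos: [0.5062, -0.1425, 0.2141]
tool_rot: [3.135, -0.002, 1.168]
contact_force: [5.9, -0.7, -3.0]
grip_width: 0.0382
finger_force: 2.9
```

Call:
arm_command --pt "-4 1.6 0 0 0 -0.04" --pt "0 0 0 0 0 0"

```text
t: 16.3
eef_pos: [0.5024, -0.1411, 0.2142]
tool_rot: [3.134, -0.002, 1.128]
contact_force: [6.2, -1.4, -2.9]
grip_width: 0.0385
finger_force: 3.2
```

Call:
arm_command --pt "-4 1.8 0 0 0 -0.04" --pt "0 0 0 0 0 0"

```text
t: 16.47
eef_pos: [0.4987, -0.1395, 0.2143]
tool_rot: [3.134, -0.002, 1.088]
contact_force: [6.5, -2.5, -3.9]
grip_width: 0.0384
finger_force: 3.4
```

Call:
arm_command --pt "-3.9 1.9 0 0 0 -0.04" --pt "0 0 0 0 0 0"

```text
t: 16.63
eef_pos: [0.495, -0.1377, 0.2143]
tool_rot: [3.133, -0.002, 1.048]
contact_force: [7.0, -1.5, -3.2]
grip_width: 0.0385
finger_force: 3.7
```

Call:
arm_command --pt "-3.8 2 0 0 0 -0.04" --pt "0 0 0 0 0 0"

```text
t: 16.8
eef_pos: [0.4932, -0.1362, 0.2149]
tool_rot: [3.129, -0.004, 1.009]
contact_force: [10.0, -1.9, -5.7]
grip_width: 0.0384
finger_force: 5.4
```

Call:
arm_command --pt "-3.6 2.1 0 0 0 -0.04" --pt "0 0 0 0 0 0"

```text
t: 16.97
eef_pos: [0.4923, -0.1349, 0.2157]
tool_rot: [3.123, -0.007, 0.969]
contact_force: [16.3, -3.6, -8.0]
grip_width: 0.0384
finger_force: 8.3
```

Call:
arm_command --pt "-3.5 2.2 0 0 0 -0.04" --pt "0 0 0 0 0 0"

```text
t: 17.13
eef_pos: [0.4915, -0.1335, 0.2165]
tool_rot: [3.118, -0.01, 0.93]
contact_force: [22.9, -5.5, -10.4]
grip_width: 0.0384
finger_force: 11.0
```

The force climbed steeply, which means the lever is at its dead stop. I'll back off and lift clear.

Call:
arm_command --pt "6 -3 0 0 0 0" --pt "6 -3 0 0 0 0" --pt "0 0 0 0 0 0"

```text
t: 17.38
eef_pos: [0.4958, -0.1377, 0.2142]
tool_rot: [3.136, -0.002, 0.929]
contact_force: [6.7, -1.9, 0.7]
grip_width: 0.0386
finger_force: 3.4
```

Call:
arm_command --pt "5 -3 0 0 0 0" --pt "0 0 0 0 0 0" --pt "0 0 0 0 0 0"

```text
t: 17.63
eef_pos: [0.4969, -0.1397, 0.2122]
tool_rot: [-3.14, 0.001, 0.928]
contact_force: [0.2, 1.0, 0.4]
grip_width: 0.0384
finger_force: 0.0
```

Call:
arm_command --pt "3 -1.5 0 0 0 0" --pt "0 0 15 0 0 0" --pt "0 0 25 0 0 0" --pt "0 0 35 0 0 0" --pt "0 0 35 0 0 0" --pt "0 0 30 0 0 0" --pt "-20 -20 0 0 0 0.1" --pt "-20 -20 0 0 0 0.1"

```text
t: 18.3
eef_pos: [0.4617, -0.1821, 0.3549]
tool_rot: [3.137, 0.0, 1.135]
contact_force: [-0.9, -1.2, -0.2]
grip_width: 0.0383
finger_force: 0.0
```

```bash
python3 - <<'E'
from h import *
s=get_state();print(s['t'],s['eef_pos'],s['contact_force'])
T=Twc('wrist');im,d=capture('wrist')
t,_=capture('top')
P=np.zeros((590,640,3),np.uint8);P[:350,:560]=cv2.resize(im,(560,350));P[350:,:352]=cv2.resize(t[185:245,260:348],(352,240),interpolation=cv2.INTER_CUBIC)
p=proj('wrist',[[.488,-.042,.17],[.5385,-.0615,.203]],T);print(p);u,v=p[0].round().astype(int)
if 40<u<600 and 30<v<370:P[350:,353:639]=cv2.resize(im[v-25:v+25,u-30:u+30],(286,240),interpolation=cv2.INTER_CUBIC)
cv2.imwrite('pics/w6.png',P[:,:,::-1])
E
```

```text
18.3 [ 0.46174862 -0.18209255  0.35490373] [-0.90199795 -1.18799166 -0.19218381]
[[270.67430512   8.26182939]
 [341.14154652  -8.09784039]]
```

View pics/w6.png

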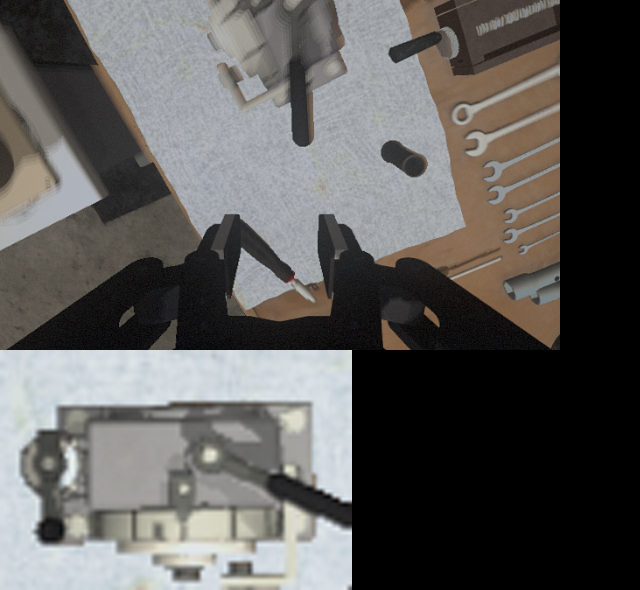

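The final view shows the line under the pointer, the crank handle straight out on the face-plate side, the lever well clockwise of where it was found, and the robot clear of everything.

```bash
python3 -c "
from workcell import *
print(finish_job())"
```

```text
the job is handed in; nothing more can be done
None
```

I slackened the clamp, wound the crank clockwise about 2.5 turns until the next line stood at the pointer (by my estimate under 0.1° short, not past it), swung the lever back to its dead stop, and handed the job in at about 18 s with the robot clear.

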